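Open the cleaner for the burnt hob

TASK

Take the light blue dosing cup off the cleaner bottle and set it, without dropping it, upside down over the peg of the drying stand, fully down on the ribs. Then push the bottle's red safety cap down, turn it anticlockwise until it comes free, lift it off and finish still holding it upright in the gripper, straight above the bottle with 3 to 10 cm of clear air between the mouth and the lower rim of the cap; do not put it down or let go. The bottle stays standing about where it is, and the other things on the surface are left alone.

Things in the scene. Friction and masses are not known exactly. Their poses are not given: they have to be found in the camera images.
- bottle: White cleaner bottle with a blue and yellow band, standing loose, about 0.9 kg; 84 mm diameter. Origin: centre of its underside, z up along its axis. A flat ledge of 74 mm diameter lies 78 mm above the origin; from it rises the neck (25 mm diameter, mouth 104.5 mm above the origin) with the cap on it. At the start the cup stands upside down on the ledge, over the cap.
- bottle_mouth (a point): Centre of the bottle's mouth (top of the neck), on its axis, 104.5 mm above its underside.
- cap: Red ribbed push-and-turn safety cap, white arrows on top, 45 mm diameter, 36 mm high, 0.05 kg. Origin: centre of its lower rim, z up through the top. Closed, the origin is 86 mm above the bottle's underside (8 mm above the ledge). Pushed down, it turns anticlockwise seen from above (yaw grows) and is free to lift off between 60 and 120 degrees; a quarter turn is best. Clockwise is blocked.
- cap_liner (a joint): How far the cap is pushed down against its inner spring disc, m: 0 closed and not pushed, 0.007 at the stop, about -0.001 when the cap is off. The cap turns only while pushed at least 4 mm (6 mm is a good push). Force: about 6 N to start, 11 N at 4 mm, 14 N at 7 mm. Pulling the cap unturned lifts the bottle.
- cup: Light blue dosing cup standing upside down over the cap at the start: a straight cylinder of 60 mm outer diameter, 60 mm high, wall 3 mm, closed end 4 mm thick and upward, 0.06 kg. Origin: centre of its open rim, which is underneath; z points up to the closed end. At the start the origin is 78 mm above the bottle's underside.
- stand: Drying stand, fixed: a steel drip saucer of 116 mm diameter, 13 mm high at its edge, with black ribs and one black upright peg at its centre. Origin: centre of its underside. Peg 36 mm diameter, narrowing to 20 mm over its last 7 mm, top 55 mm above the origin. On the stone worktop, which lies 4 mm below the hob, a 4 mm rubber foot shows under it.
- stand_seat (a point): Point on the stand's axis level with the top of the ribs (12 mm above the stand's underside), where the cup's rim rests.
- salt_shaker: glass salt shaker with grey top, 44x44x90 mm, a bystander to leave alone. Origin: centre of its underside as it stands at the start.
- small_tin: small food tin, 57x57x72 mm, a bystander to leave alone. Origin: centre of its underside as it stands at the start.
- mug_blue: dark-and-white mug, 80x114x94 mm, a bystander to leave alone. Origin: centre of its underside as it stands at the start.
- honey_jar: honey jar with dark lid, 65x65x86 mm, a bystander to leave alone. Origin: centre of its underside as it stands at the start.
- dish_brush: purple dish brush lying down, 36x270x62 mm, a bystander to leave alone. Origin: centre of its underside as it stands at the start.
- lemon: yellow lemon, 83x58x58 mm, a bystander to leave alone. Origin: centre of its underside as it stands at the start.
Not all that is in view belongs to the job. There is more than one size of the cup; the job needs the larger.

How it is judged:
By the outcome, as a careful person would: the job done as asked, in the order asked, and still so for the second after the job is handed in, while the arm keeps its last pose, push and grip.
It also fails if it takes over 58 s, if anything falls off the work surface, if the arm or the gripper's body presses on something with over 40 N, if the wrist force passes 120 N, or if a joint passes its speed limit or range.

ROBOT

A 6-joint arm with a two-finger parallel gripper is mounted at the origin on a cart in front of the work surface, level with it; the furniture and walls round the work are solid. World frame = base frame: x ahead of the robot, y to its left, z up, the work surface at z = 0. Lengths are in m, angles in rad, forces in N, time in s.
With the tool pointing down it reaches from about 0.3 to 0.775 m from the base axis. Payload 14.6 kg.
Tool frame: the origin (TCP) lies on the centre line of the jaws, within the pads' length; the fingertips stand 19 mm ahead of it and the grasp point (between the pads) is the TCP; y points along the fingers, x is the direction in which the jaws open and shut, and the axes are right-handed (so a half turn about y gives the same grasp; the last joint's range is limited). The gripper opens to 94 mm and grips with 3 to 60 N. Pads are 16 mm wide; open, the fingers measure 119 mm over their backs; the gripper's body (75 mm by 177 mm) begins 78 mm behind the grasp point.
Start: joints at [1.054, 0.3, 1.521, -0, 1.321, -0.067], TCP at [0.239, 0.495, 0.224] pointing down, gripper open.
Joint ranges: [-3.03, 3.03], [-0.79, 2.21], [0.23, 2.52], [-1.04, 4.18], [0, 3.07], [-2.55, 2.55]. Speed limits (rad/s): [2.22, 2.22, 2.57, 3.14, 3.14, 3.14].

INTERFACE

Orientations are given as [roll, pitch, yaw] about the fixed x, y, z axes, in that order (R = Rz(yaw) Ry(pitch) Rx(roll)).
In Python, from station import get_obs, cams, workorder gives the robot as it stands.
- The arm moves only by the shell command python3 -m handwheel 'ROWS' [FORCE]. ROWS is JSON, a list of rows, each an object of numbers: "fingers": the opening, from -1 (shut) to 1 (fully open); "x", "y", "z": the shift along the tool's x, y, z in m; "spin": the turn about the tool's y in degrees. In form: [{"fingers": .., "x": .., "y": .., "z": .., "spin": ..}, ...]. A call has exactly 10 rows; each row is the pose to reach, as a shift and turn from the pose commanded when the call began, along the tool's axes at that moment; what a row does not reach only later rows make up. A row lasts 1/10 s, in which the tool goes at most 50 mm and 8.59 degrees, less where a joint would pass 70% of its speed; a pose out of reach is approached as far as the arm can. A call with a gripper value outside its range is refused whole. The fingers move at their own pace and stop on an object; FORCE is the grip in N (left out, the last holds). Time passes only in rows, so rows that repeat a pose let the fingers close, or fill a call up. It gives the time, the measured TCP pose, the force and the opening at its end, in the units of the state.
- get_obs(): the state, without advancing time (a new reading comes with each control period).
- cams.camera(name): name is "side" or "top"; returns (picture, depth): 400x640x3 uint8, red, green, blue; 400x640 float32, m along the optical axis (not along the pixel's ray), 0 where there is no reading.
- cams.get_calibration(name): a dict with "fx", "fy", "cx", "cy" (pixels), "view" (4x4, takes a point from world to camera coordinates). Camera axes: x right, y down, z forward; pixel columns grow to the right and rows downward; lengths in m; the calibration is good to about 2 mm. A picture is of the moment at which its call begins. get_calibration takes no time and is no camera call.
- workorder.hand_in(): hands the job in, once; it reports no verdict.
The state is a dict: "time_s": time; "qpos": joint angles; "joint_vel": joint speeds; "tau": joint torques, N m; "ee_pos": TCP position; "eef_rot": TCP orientation; "force": force on the tool from outside, world axes, zero at the start; "moment": the same for the moment, N m; "grip_width": finger opening in m.
Only numpy, scipy, OpenCV 4.12 (cv2) and the standard library are available. Lean on these libraries where they do the work, as an engineer would, in place of code of your own. Each camera call takes 0.05 s, during which the arm holds its last target. There are 200 camera calls.

## Working session

There is one attempt and no reset: what is moved stays moved. The work goes in short steps, Python scripts to look and compute and a shell command to move; the robot and the scene stay as the last step left them, time stands still between calls to the robot, and variables do not carry over. Pictures are saved under pics/ and viewed, about 8 in all and at most 12, crops included, and the job is handed in when it is done.

```bash
ls; mkdir -p pics; cat > h.py <<'E'
import numpy as np, cv2
from station import get_obs, cams, workorder
def shot(n,f=None):
    p,d=cams.camera(n)
    if f: cv2.imwrite('pics/'+f,p[:,:,::-1])
    return p,d
def cloud(n,d):
    c=cams.get_calibration(n); v,u=np.mgrid[:400,:640]
    P=np.stack([(u-c['cx'])/c['fx']*d,(v-c['cy'])/c['fy']*d,d],-1)
    V=np.array(c['view']); W=(P-V[:3,3])@V[:3,:3]
    W[d==0]=np.nan
    return W
def fit(xy):
    A=np.c_[2*xy,np.ones(len(xy))]; s=np.linalg.lstsq(A,(xy**2).sum(1),rcond=None)[0]
    return s[:2],np.sqrt(s[2]+s[0]**2+s[1]**2)
E
python3 - <<'E'
from h import *
np.set_printoptions(precision=4,suppress=True)
print(get_obs())
a,da=shot('side');b,db=shot('top')
np.savez('s0.npz',a=a,da=da,b=b,db=db)
cv2.imwrite('pics/a.png',a[:,:,::-1]);cv2.imwrite('pics/b.png',b[:,:,::-1])
for n in('side','top'):
    c=cams.get_calibration(n);V=np.array(c['view']);print(n,c['fx'],-V[:3,:3].T@V[:3,3],V[2,:3])
E
```

```text
pics
{'time_s': 0.0, 'qpos': array([ 1.0544,  0.3004,  1.5216, -0.    ,  1.3207, -0.0666]), 'joint_vel': array([ 0.0025,  0.0017,  0.0005, -0.0004, -0.001 , -0.0009]), 'tau': array([ -0.0011, -53.1815, -35.2726,   0.0707,   0.0245,  -0.0001]), 'ee_pos': array([0.239 , 0.4951, 0.2239]), 'eef_rot': array([-1.5707,  0.0011,  1.121 ]), 'force': array([0.493 , 0.7432, 0.6632]), 'moment': array([-0.0113,  0.0087, -0.0058]), 'grip_width': 0.09412560386733643}
side 493.1392287095795 [ 0.5527 -1.0013  0.9808] [ 0.0136  0.7457 -0.6662]
top 440.7056917730761 [0.4602 0.0079 1.4224] [ 0.0754 -0.0144 -0.997 ]
```

View pics/a.png

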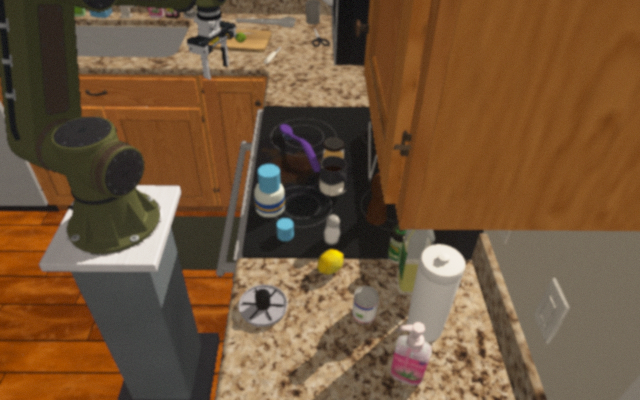

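View pics/b.png

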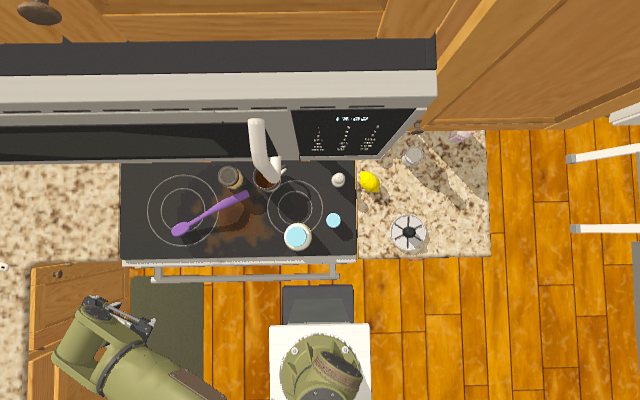

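Side view: the bottle with the larger cup is at (268,190), the small cup alone at (285,229), and the stand at (263,305). Top view: bottle (297,236), small cup (333,219), stand (408,232). The cup to take is the one on the bottle, because it covers the cap and is the larger.

```bash
python3 - <<'E'
from h import *
np.set_printoptions(precision=4,suppress=True)
s=np.load('s0.npz')
for n,i,d in(('side','a','da'),('top','b','db')):
    W=cloud(n,s[d]);im=s[i].astype(int)
    hsv=cv2.cvtColor(s[i],cv2.COLOR_RGB2HSV)
    m=(abs(hsv[...,0].astype(int)-97)<12)&(hsv[...,1]>70)&(hsv[...,2]>120)
    k,l,st,ce=cv2.connectedComponentsWithStats(m.astype(np.uint8))
    for j in range(1,k):
        if st[j,4]>60 and W[l==j][:,0].mean()>0.1:
            w=W[l==j];w=w[~np.isnan(w[:,0])]; 
            if abs(w[:,1]).max()>1: continue
            zt=np.percentile(w[:,2],97); t=w[w[:,2]>zt-.006]
            print(n,'blue',ce[j],st[j],'zmax',zt,'top mid',(t.min(0)+t.max(0))/2,'ext',np.ptp(t,axis=0), 'all',w.min(0),w.max(0))
c=(0.4602,0)
W=cloud('top',s['db'])
# stand: peg top & saucer
w=W[205:262,380:440].reshape(-1,3)
print('counter z',np.nanmedian(w[:,2]))
p=w[(w[:,2]>.035)];print('peg',len(p),p.mean(0),p.min(0),p.max(0))
p=w[(w[:,2]>.003)&(w[:,2]<.03)];print('saucer',len(p),(p.min(0)+p.max(0))/2,p.min(0),p.max(0))
W2=cloud('side',s['da']);w=W2[275:335,230:300].reshape(-1,3)
p=w[(w[:,2]>.035)];print('peg side',len(p),p.mean(0),p.min(0),p.max(0))
p=w[(w[:,2]>.003)&(w[:,2]<.03)];print('saucer side',len(p),(p.min(0)+p.max(0))/2,p.min(0),p.max(0))
for nm,(u,v) in dict(shaker=(338,180),lemon=(369,182),honey=(230,177),hood=(300,85),handle=(262,145),front=(300,115)).items(): print(nm,W[v,u])
# obstacles between, height map x .2-.6
w=W.reshape(-1,3)
for nm,(u,v) in dict(scup=(285,222),boardL=(385,200)).items(): print(nm,W2[v,u])
out=np.hstack([cv2.resize(s['a'][150:340,215:345],(390,570),interpolation=2),cv2.resize(s['b'][160:270,270:450][:, :],(410,251),interpolation=2)[:1].repeat(570,0)*0])
o2=cv2.resize(s['b'][165:265,280:440],(400,250),interpolation=2);out[:250,390:790]=o2
cv2.imwrite('pics/c.png',out[:,:,::-1])
E
```

```text
side blue [269.2854 177.0659] [258 164  22  29 501] zmax 0.13843817061894576 top mid [0.4371 0.0583 0.1365] ext [0.0577 0.0632 0.0081] all [ 0.3844  0.0267 -0.006 ] [0.466  0.2698 0.1405]
counter z -0.0026422669761515497
peg 113 [ 0.4437 -0.2858  0.0509] [ 0.4265 -0.3045  0.0354] [ 0.461  -0.2706  0.0627]
saucer 897 [ 0.4504 -0.2939  0.0163] [ 0.3735 -0.3846  0.003 ] [ 0.5274 -0.2032  0.0297]
peg side 187 [ 0.4428 -0.2969  0.0483] [ 0.4251 -0.3105  0.0357] [ 0.46   -0.2763  0.0567]
saucer side 1342 [ 0.442  -0.2915  0.0165] [ 0.3848 -0.3498  0.0031] [ 0.4993 -0.2332  0.0298]
shaker [ 0.6052 -0.0655  0.0876]
lemon [ 0.601  -0.1646  0.0503]
honey [0.6206 0.2624 0.0885]
hood [0.6119 0.0206 0.965 ]
handle [0.5674 0.0731 0.866 ]
front [0.5978 0.0232 0.8953]
scup [ 0.4842 -0.0445  0.0417]
boardL [ 0.6513 -0.5161  0.5469]
```

View pics/c.png

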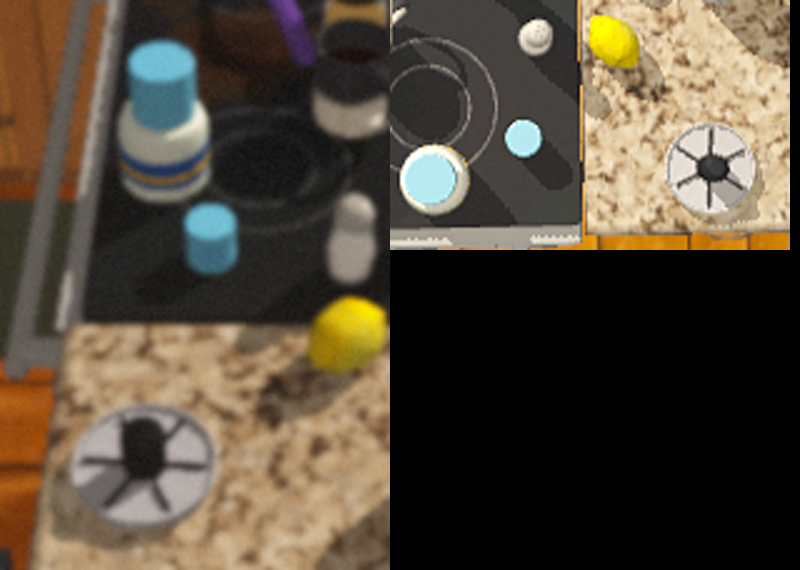

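The enlarged crop confirms it: the larger cup, with its top at z 0.138 (78+60 mm), stands on the bottle. The small one stands on the hob. The stand's saucer fits its 116 mm diameter and its peg top is about right. Next I refine the cup centre in the top view.

```bash
python3 - <<'E'
from h import *
np.set_printoptions(precision=4,suppress=True)
s=np.load('s0.npz')
for n,d,box in(('top','db',(205,262,275,320)),('side','da',(155,225,245,295))):
    W=cloud(n,s[d])[box[0]:box[1],box[2]:box[3]].reshape(-1,3)
    for lo,hi in((.131,.146),(.068,.088),(.08,.13),(.01,.07)):
        p=W[(W[:,2]>lo)&(W[:,2]<hi)]
        if len(p)<10: continue
        h=cv2.convexHull(p[:,:2].astype(np.float32))[:,0]
        print(n,lo,len(p),np.median(p[:,2]),'mid',(p.min(0)+p.max(0))[:2]/2,'ext',np.ptp(p,axis=0)[:2],'enc',cv2.minEnclosingCircle(h))
E
```

```text
top 0.131 323 0.1381577587227768 mid [0.4389 0.0643] ext [0.0579 0.0553] enc ((0.43843165040016174, 0.06415334343910217), 0.0298262070864439)
top 0.068 216 0.07643288816529474 mid [0.4375 0.0629] ext [0.0794 0.0797] enc ((0.4375293254852295, 0.06276024132966995), 0.04151187837123871)
top 0.08 38 0.0818880813052148 mid [0.4362 0.0624] ext [0.0696 0.0725] enc ((0.43660491704940796, 0.06289814412593842), 0.03725332394242287)
top 0.01 63 0.06601519650357966 mid [0.4556 0.0617] ext [0.116  0.0826] enc ((0.4556494355201721, 0.0690259337425232), 0.061660733073949814)
side 0.131 248 0.13560309778442414 mid [0.4371 0.0583] ext [0.0577 0.0632] enc ((0.4352021813392639, 0.05822028964757919), 0.03271769359707832)
side 0.068 249 0.07545467516574086 mid [0.4352 0.0446] ext [0.0796 0.054 ] enc ((0.435115784406662, 0.05437977984547615), 0.04010310396552086)
side 0.08 300 0.10607676118185991 mid [0.4369 0.0466] ext [0.0598 0.038 ] enc ((0.43722134828567505, 0.05709868296980858), 0.030284477397799492)
side 0.01 573 0.04267278137273351 mid [0.4496 0.0061] ext [0.1134 0.1281] enc ((0.4508805274963379, 0.0018255002796649933), 0.08010391891002655)
```

```bash
python3 -m handwheel '[{"fingers":1,"x":-0.02,"y":0,"z":-0.025,"spin":4},{"fingers":1,"x":-0.05,"y":0,"z":-0.06,"spin":10},{"fingers":1,"x":-0.085,"y":0,"z":-0.105,"spin":18},{"fingers":1,"x":-0.12,"y":0,"z":-0.145,"spin":26},{"fingers":1,"x":-0.155,"y":0,"z":-0.19,"spin":34},{"fingers":1,"x":-0.19,"y":0,"z":-0.23,"spin":42},{"fingers":1,"x":-0.225,"y":0,"z":-0.275,"spin":50},{"fingers":1,"x":-0.26,"y":0,"z":-0.315,"spin":57},{"fingers":1,"x":-0.29,"y":0,"z":-0.35,"spin":64.2},{"fingers":1,"x":-0.304,"y":0,"z":-0.367,"spin":64.2}]' 25
```

```text
time_s: 1.1
ee_pos: [0.4378, 0.0598, 0.2244]
eef_rot: [-1.571, -0.0, -0.004]
force: [1.1, 0.3, -0.3]
grip_width: 0.094
```

```bash
python3 -m handwheel '[{"fingers":1,"x":0,"y":0.015,"z":0.001,"spin":0},{"fingers":1,"x":0,"y":0.035,"z":0.001,"spin":0},{"fingers":1,"x":0,"y":0.055,"z":0.001,"spin":0},{"fingers":1,"x":0,"y":0.075,"z":0.001,"spin":0},{"fingers":1,"x":0,"y":0.09,"z":0.001,"spin":0},{"fingers":1,"x":0,"y":0.1,"z":0.001,"spin":0},{"fingers":1,"x":0,"y":0.107,"z":0.001,"spin":0},{"fingers":1,"x":0,"y":0.111,"z":0.001,"spin":0},{"fingers":1,"x":0,"y":0.111,"z":0.001,"spin":0},{"fingers":1,"x":0,"y":0.111,"z":0.001,"spin":0}]' 20
python3 - <<'E'
from h import *
a,_=shot('side'); cv2.imwrite('pics/d.png',cv2.resize(a[90:250,200:360],(640,640)[:1]+(600,),interpolation=2)[:,:,::-1])
E
```

```text
time_s: 2.1
ee_pos: [0.4377, 0.063, 0.1139]
eef_rot: [-1.571, -0.001, 0.001]
force: [0.6, 0.7, 1.1]
grip_width: 0.0941
```

View pics/d.png

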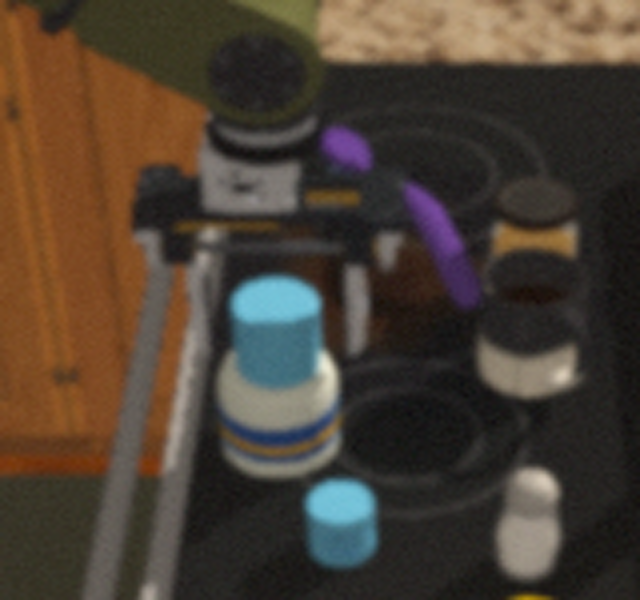

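The side crop shows the fingers on both sides of the cup (left about (207,260), right about (355,310), cup centre 276). I close and check.

```bash
python3 -m handwheel '[{"fingers":0.6,"x":0,"y":0,"z":0,"spin":0},{"fingers":0.3,"x":0,"y":0,"z":0,"spin":0},{"fingers":0.1,"x":0,"y":0,"z":0,"spin":0},{"fingers":0,"x":0,"y":0,"z":0,"spin":0},{"fingers":-0.2,"x":0,"y":0,"z":0,"spin":0},{"fingers":-0.2,"x":0,"y":0,"z":0,"spin":0},{"fingers":-0.2,"x":0,"y":0,"z":0,"spin":0},{"fingers":-0.2,"x":0,"y":0,"z":0,"spin":0},{"fingers":-0.2,"x":0,"y":0,"z":0,"spin":0},{"fingers":-0.2,"x":0,"y":0,"z":0,"spin":0}]' 15
```

```text
time_s: 3.15
ee_pos: [0.4373, 0.063, 0.1134]
eef_rot: [-1.571, 0.0, 0.0]
force: [-5.2, -0.3, 3.7]
grip_width: 0.0599
```

```bash
python3 -m handwheel '[{"fingers":-0.2,"x":0,"y":-0.003,"z":0,"spin":0},{"fingers":-0.2,"x":0,"y":-0.008,"z":0,"spin":0},{"fingers":-0.2,"x":0,"y":-0.016,"z":0,"spin":0},{"fingers":-0.2,"x":0,"y":-0.026,"z":0,"spin":0},{"fingers":-0.2,"x":0,"y":-0.036,"z":0,"spin":0},{"fingers":-0.2,"x":0,"y":-0.048,"z":0,"spin":0},{"fingers":-0.2,"x":0,"y":-0.06,"z":0,"spin":0},{"fingers":-0.2,"x":0,"y":-0.072,"z":0,"spin":0},{"fingers":-0.2,"x":0,"y":-0.08,"z":0,"spin":0},{"fingers":-0.2,"x":0,"y":-0.08,"z":0,"spin":0}]'
python3 - <<'E'
from h import *
np.set_printoptions(precision=4,suppress=True)
a,da=shot('side'); cv2.imwrite('pics/e.png',cv2.resize(a[70:230,200:360],(640,600),interpolation=2)[:,:,::-1])
hsv=cv2.cvtColor(a,cv2.COLOR_RGB2HSV).astype(int);W=cloud('side',da)
red=((hsv[...,0]<6)|(hsv[...,0]>172))&(hsv[...,1]>150)&(hsv[...,2]>90)
m=red&(W[...,2]>.08)&(abs(W[...,0]-.44)<.06)&(abs(W[...,1]-.06)<.06);p=W[m]
print(len(p),p.min(0),p.max(0)); t=p[p[:,2]>p[:,2].max()-.006];print((t.min(0)+t.max(0))/2,np.ptp(t,axis=0))
E
```

```text
time_s: 4.15
ee_pos: [0.4379, 0.063, 0.1947]
eef_rot: [-1.571, -0.002, 0.001]
force: [0.0, -0.4, -0.8]
grip_width: 0.0595
248 [0.4122 0.0337 0.0869] [0.457  0.0819 0.1238]
[0.4358 0.0544 0.1208] [0.042  0.0392 0.0058]
```

View pics/e.png

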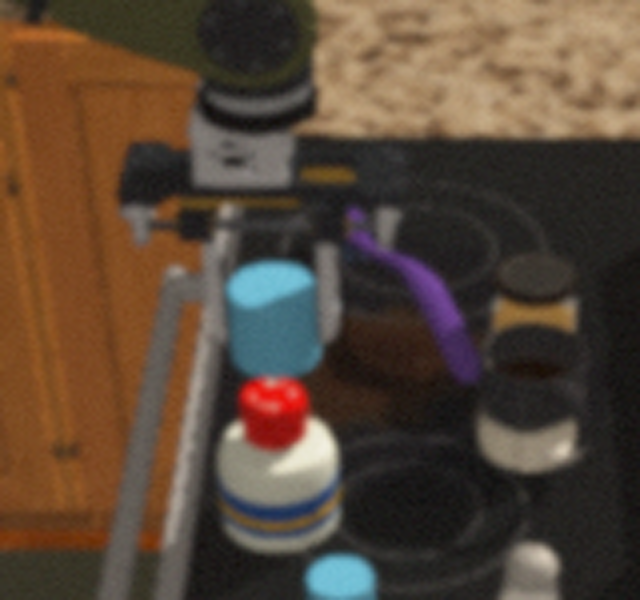

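The cup is lifted clear at (275,320) and the red cap on the bottle at (274,412) is exposed. Next, carry the cup over the stand.

```bash
python3 -m handwheel '[{"fingers":-0.2,"x":0,"y":0,"z":-0.015,"spin":0},{"fingers":-0.2,"x":0.001,"y":0,"z":-0.045,"spin":0},{"fingers":-0.2,"x":0.001,"y":0,"z":-0.085,"spin":0},{"fingers":-0.2,"x":0.002,"y":0,"z":-0.13,"spin":0},{"fingers":-0.2,"x":0.003,"y":0,"z":-0.175,"spin":0},{"fingers":-0.2,"x":0.003,"y":0,"z":-0.22,"spin":0},{"fingers":-0.2,"x":0.004,"y":0,"z":-0.265,"spin":0},{"fingers":-0.2,"x":0.005,"y":0,"z":-0.305,"spin":0},{"fingers":-0.2,"x":0.005,"y":0,"z":-0.335,"spin":0},{"fingers":-0.2,"x":0.005,"y":0,"z":-0.353,"spin":0}]'
python3 -m handwheel '[{"fingers":-0.2,"x":0,"y":0.005,"z":0,"spin":0},{"fingers":-0.2,"x":0,"y":0.015,"z":0,"spin":0},{"fingers":-0.2,"x":0,"y":0.03,"z":0,"spin":0},{"fingers":-0.2,"x":0,"y":0.045,"z":0,"spin":0},{"fingers":-0.2,"x":0,"y":0.06,"z":0,"spin":0},{"fingers":-0.2,"x":0,"y":0.07,"z":0,"spin":0},{"fingers":-0.2,"x":0,"y":0.075,"z":0,"spin":0},{"fingers":-0.2,"x":0,"y":0.078,"z":0,"spin":0},{"fingers":-0.2,"x":0,"y":0.078,"z":0,"spin":0},{"fingers":-0.2,"x":0,"y":0.078,"z":0,"spin":0}]'
python3 - <<'E'
from h import *
np.set_printoptions(precision=4,suppress=True)
o=get_obs();print(o['ee_pos'])
a,da=shot('side'); cv2.imwrite('pics/f.png',cv2.resize(a[200:360,180:340],(640,600),interpolation=2)[:,:,::-1])
hsv=cv2.cvtColor(a,cv2.COLOR_RGB2HSV).astype(int);W=cloud('side',da)
m=(abs(hsv[...,0]-99)<12)&(hsv[...,1]>80)&(hsv[...,2]>60)&(abs(W[...,0]-.44)<.06)&(abs(W[...,1]+.29)<.06);p=W[m]
print(len(p),p.min(0),p.max(0)); 
t=p[p[:,2]>np.percentile(p[:,2],98)-.005];print((t.min(0)+t.max(0))/2,np.ptp(t,axis=0))
for z in(.09,.1,.11,.115):
    q=p[(abs(p[:,2]-z)<.006)];q=q[q[:,1]<-.29] if 0 else q
    if len(q)>8: print(z,len(q),fit(q[:,:2]),np.percentile(q[:,1],3))
E
```

```text
time_s: 5.2
ee_pos: [0.4421, -0.2919, 0.1926]
eef_rot: [-1.57, 0.001, -0.001]
force: [-0.3, -0.7, -0.4]
grip_width: 0.0595
time_s: 6.2
ee_pos: [0.4428, -0.2901, 0.1159]
eef_rot: [-1.571, -0.001, 0.001]
force: [-0.9, -0.2, -0.6]
grip_width: 0.0596
[ 0.4428 -0.2901  0.1159]
823 [ 0.4135 -0.3239  0.0494] [ 0.4777 -0.265   0.3297]
[ 0.4457 -0.2945  0.233 ] [0.064  0.0589 0.1933]
0.09 68 (array([ 0.4443, -0.2937]), np.float64(0.02819370664219622)) -0.3223195987627035
0.1 84 (array([ 0.444 , -0.2927]), np.float64(0.028838707651024215)) -0.32203806897147297
0.11 78 (array([ 0.4438, -0.2919]), np.float64(0.029603343025000412)) -0.32234449757023576
0.115 88 (array([ 0.444 , -0.2929]), np.float64(0.028869919670336624)) -0.32232531861797903
```

View pics/f.png

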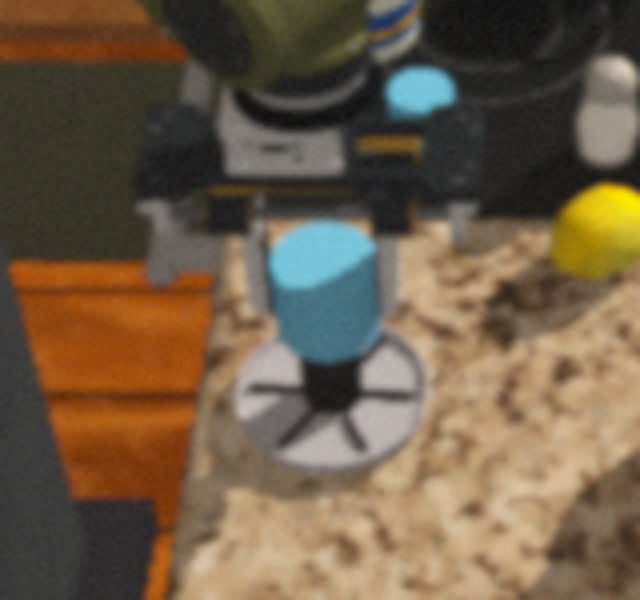

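The picture shows the cup (327,290) centred over the peg (330,385), and the measurements agree within 2 mm. Lower it.

```bash
python3 -m handwheel '[{"fingers":-0.2,"x":-0.001,"y":0.006,"z":0.001,"spin":0},{"fingers":-0.2,"x":-0.001,"y":0.014,"z":0.001,"spin":0},{"fingers":-0.2,"x":-0.001,"y":0.022,"z":0.001,"spin":0},{"fingers":-0.2,"x":-0.001,"y":0.03,"z":0.001,"spin":0},{"fingers":-0.2,"x":-0.001,"y":0.038,"z":0.001,"spin":0},{"fingers":-0.2,"x":-0.001,"y":0.046,"z":0.001,"spin":0},{"fingers":-0.2,"x":-0.001,"y":0.054,"z":0.001,"spin":0},{"fingers":-0.2,"x":-0.001,"y":0.06,"z":0.001,"spin":0},{"fingers":-0.2,"x":-0.001,"y":0.063,"z":0.001,"spin":0},{"fingers":-0.2,"x":-0.001,"y":0.063,"z":0.001,"spin":0}]'
python3 -m handwheel '[{"fingers":-0.2,"x":0,"y":0.0005,"z":0,"spin":0},{"fingers":-0.2,"x":0,"y":0.001,"z":0,"spin":0},{"fingers":-0.2,"x":0,"y":0.0015,"z":0,"spin":0},{"fingers":-0.2,"x":0,"y":0.002,"z":0,"spin":0},{"fingers":-0.2,"x":0,"y":0.0025,"z":0,"spin":0},{"fingers":-0.2,"x":0,"y":0.003,"z":0,"spin":0},{"fingers":-0.2,"x":0,"y":0.0035,"z":0,"spin":0},{"fingers":-0.2,"x":0,"y":0.004,"z":0,"spin":0},{"fingers":-0.2,"x":0,"y":0.004,"z":0,"spin":0},{"fingers":-0.2,"x":0,"y":0.004,"z":0,"spin":0}]'
```

```text
time_s: 7.25
ee_pos: [0.4415, -0.289, 0.0521]
eef_rot: [-1.57, 0.0, 0.001]
force: [-0.3, -0.4, -0.6]
grip_width: 0.0601
time_s: 8.25
ee_pos: [0.4417, -0.289, 0.0485]
eef_rot: [-1.571, -0.0, 0.0]
force: [-0.5, -0.0, -0.5]
grip_width: 0.0596
```

```bash
python3 -m handwheel '[{"fingers":-0.2,"x":0,"y":0.0005,"z":0,"spin":0},{"fingers":-0.2,"x":0,"y":0.001,"z":0,"spin":0},{"fingers":-0.2,"x":0,"y":0.0015,"z":0,"spin":0},{"fingers":-0.2,"x":0,"y":0.002,"z":0,"spin":0},{"fingers":-0.2,"x":0,"y":0.0025,"z":0,"spin":0},{"fingers":-0.2,"x":0,"y":0.0025,"z":0,"spin":0},{"fingers":-0.2,"x":0,"y":0.0025,"z":0,"spin":0},{"fingers":-0.2,"x":0,"y":0.0025,"z":0,"spin":0},{"fingers":-0.2,"x":0,"y":0.0025,"z":0,"spin":0},{"fingers":-0.2,"x":0,"y":0.0025,"z":0,"spin":0}]'
```

```text
time_s: 9.25
ee_pos: [0.4417, -0.2892, 0.0472]
eef_rot: [-1.571, -0.0, 0.001]
force: [-6.3, 3.6, 16.2]
grip_width: 0.06
```

Contact is at the expected height (rim at about 0.012). Release and rise.

```bash
python3 -m handwheel '[{"fingers":-0.2,"x":0,"y":-0.0015,"z":0,"spin":0},{"fingers":0.35,"x":0,"y":-0.0015,"z":0,"spin":0},{"fingers":0.5,"x":0,"y":-0.0015,"z":0,"spin":0},{"fingers":0.8,"x":0,"y":-0.0015,"z":0,"spin":0},{"fingers":0.8,"x":0,"y":-0.002,"z":0,"spin":0},{"fingers":0.8,"x":0,"y":-0.015,"z":0,"spin":0},{"fingers":0.8,"x":0,"y":-0.035,"z":0,"spin":0},{"fingers":0.8,"x":0,"y":-0.065,"z":0,"spin":0},{"fingers":0.8,"x":0,"y":-0.1,"z":0,"spin":0},{"fingers":0.8,"x":0,"y":-0.13,"z":0,"spin":0}]'
python3 - <<'E'
from h import *
np.set_printoptions(precision=4,suppress=True)
a,da=shot('side'); hsv=cv2.cvtColor(a,cv2.COLOR_RGB2HSV).astype(int);W=cloud('side',da)
m=(abs(hsv[...,0]-99)<12)&(hsv[...,1]>80)&(hsv[...,2]>60)&(abs(W[...,0]-.44)<.06)&(abs(W[...,1]+.29)<.06)&(W[...,2]<.1);p=W[m]
print(len(p),np.percentile(p,2,axis=0),np.percentile(p,98,axis=0))
red=((hsv[...,0]<6)|(hsv[...,0]>172))&(hsv[...,1]>150)&(hsv[...,2]>70)
m=red&(abs(W[...,0]-.44)<.06)&(abs(W[...,1]-.06)<.06);p=W[m];print(len(p),p.min(0) if len(p) else '',p.max(0) if len(p) else '')
b,db=shot('top');hsv=cv2.cvtColor(b,cv2.COLOR_RGB2HSV).astype(int);W=cloud('top',db)
red=((hsv[...,0]<6)|(hsv[...,0]>172))&(hsv[...,1]>150)&(hsv[...,2]>70)
m=red&(abs(W[...,0]-.44)<.06)&(abs(W[...,1]-.06)<.06);p=W[m];print(len(p),p.min(0),p.max(0),(p.min(0)+p.max(0))/2)
x=W[205:262,275:320].reshape(-1,3);p=x[(x[:,2]>.068)&(x[:,2]<.088)];h=cv2.convexHull(p[:,:2].astype(np.float32));print(len(p),cv2.minEnclosingCircle(h))
o=np.zeros((480,800,3),np.uint8);o[:,:400]=cv2.resize(a[240:360,210:310],(400,480),interpolation=2);o[:400,400:]=cv2.resize(b[170:270,350:450] if 0 else b[180:270,270:360],(400,400),interpolation=2);cv2.imwrite('pics/g.png',o[:,:,::-1])
E
```

```text
time_s: 10.25
ee_pos: [0.4417, -0.289, 0.1787]
eef_rot: [-1.572, -0.001, 0.001]
force: [0.3, 0.8, -0.1]
grip_width: 0.0847
728 [ 0.4176 -0.3214  0.0177] [ 0.4706 -0.2688  0.0732]
77 [0.4404 0.034  0.0927] [0.457  0.0735 0.1233]
137 [0.415  0.0404 0.112 ] [0.4562 0.0814 0.1308] [0.4356 0.0609 0.1214]
366 ((0.4370870292186737, 0.06242175027728081), 0.041157789528369904)
```

View pics/g.png

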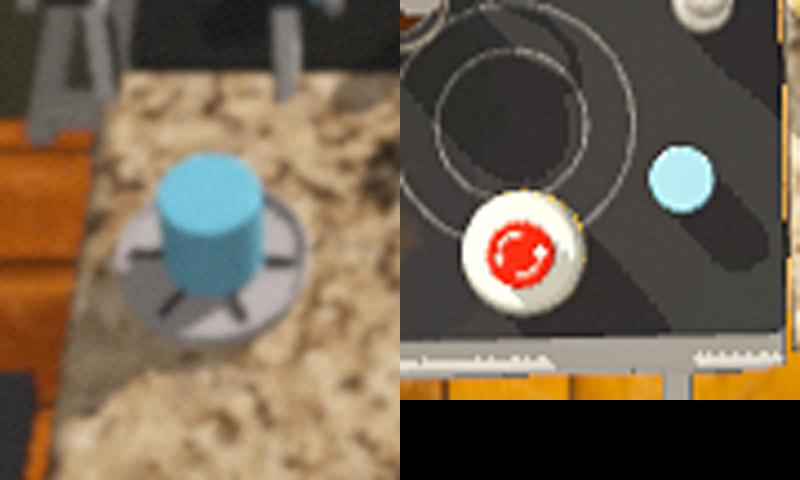

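The cup sits level and fully down: its top is at z 0.073 (left crop, (210,195)). The bottle has not moved and the cap is at (520,255) in the right crop, about (0.4365, 0.0612). Go above it, turned 45° clockwise.

```bash
python3 -m handwheel '[{"fingers":0.8,"x":0,"y":0,"z":0.015,"spin":0},{"fingers":0.8,"x":-0.001,"y":0,"z":0.045,"spin":5},{"fingers":0.8,"x":-0.001,"y":0,"z":0.085,"spin":11},{"fingers":0.8,"x":-0.002,"y":0,"z":0.13,"spin":17},{"fingers":0.8,"x":-0.003,"y":0,"z":0.175,"spin":23},{"fingers":0.8,"x":-0.003,"y":0,"z":0.22,"spin":29},{"fingers":0.8,"x":-0.004,"y":0,"z":0.265,"spin":35},{"fingers":0.8,"x":-0.005,"y":0,"z":0.305,"spin":41},{"fingers":0.8,"x":-0.005,"y":0,"z":0.335,"spin":45},{"fingers":0.8,"x":-0.005,"y":0,"z":0.35,"spin":45}]'
python3 -m handwheel '[{"fingers":0.8,"x":0,"y":0,"z":0,"spin":0},{"fingers":0.8,"x":0,"y":0.01,"z":0,"spin":0},{"fingers":0.8,"x":0,"y":0.02,"z":0,"spin":0},{"fingers":0.8,"x":0,"y":0.03,"z":0,"spin":0},{"fingers":0.8,"x":0,"y":0.04,"z":0,"spin":0},{"fingers":0.8,"x":0,"y":0.05,"z":0,"spin":0},{"fingers":0.8,"x":0,"y":0.06,"z":0,"spin":0},{"fingers":0.8,"x":0,"y":0.066,"z":0,"spin":0},{"fingers":0.8,"x":0,"y":0.069,"z":0,"spin":0},{"fingers":0.8,"x":0,"y":0.069,"z":0,"spin":0}]'; python3 -c "
from h import *
print(get_obs()['qpos'])"
```

```text
time_s: 11.35
ee_pos: [0.435, 0.0637, 0.175]
eef_rot: [-1.572, 0.001, -0.785]
force: [-0.7, -0.5, 0.1]
grip_width: 0.0846
time_s: 12.35
ee_pos: [0.4364, 0.061, 0.1067]
eef_rot: [-1.571, 0.0, -0.785]
force: [0.3, -0.6, 0.4]
grip_width: 0.0844
[5.56405322e-02 2.04898906e-01 1.94238667e+00 2.98747882e-05
 9.94791100e-01 8.40521615e-01]
```

```bash
python3 -m handwheel '[{"fingers":0.6,"x":0,"y":-0.002,"z":0,"spin":0},{"fingers":0.4,"x":0,"y":-0.002,"z":0,"spin":0},{"fingers":0.2,"x":0,"y":-0.002,"z":0,"spin":0},{"fingers":0.1,"x":0,"y":-0.002,"z":0,"spin":0},{"fingers":0.0,"x":0,"y":-0.002,"z":0,"spin":0},{"fingers":-0.1,"x":0,"y":-0.002,"z":0,"spin":0},{"fingers":-0.3,"x":0,"y":-0.002,"z":0,"spin":0},{"fingers":-0.3,"x":0,"y":-0.002,"z":0,"spin":0},{"fingers":-0.3,"x":0,"y":-0.002,"z":0,"spin":0},{"fingers":-0.3,"x":0,"y":-0.002,"z":0,"spin":0}]' 45
```

```text
time_s: 13.35
ee_pos: [0.4364, 0.061, 0.109]
eef_rot: [-1.571, 0.0, -0.785]
force: [-3.6, 3.6, 3.7]
grip_width: 0.0435
```

```bash
python3 -m handwheel '[{"fingers":-0.3,"x":0,"y":0.001,"z":0,"spin":0},{"fingers":-0.3,"x":0,"y":0.002,"z":0,"spin":0},{"fingers":-0.3,"x":0,"y":0.003,"z":0,"spin":0},{"fingers":-0.3,"x":0,"y":0.004,"z":0,"spin":0},{"fingers":-0.3,"x":0,"y":0.005,"z":0,"spin":0},{"fingers":-0.3,"x":0,"y":0.006,"z":0,"spin":0},{"fingers":-0.3,"x":0,"y":0.0065,"z":0,"spin":0},{"fingers":-0.3,"x":0,"y":0.0065,"z":0,"spin":0},{"fingers":-0.3,"x":0,"y":0.0065,"z":0,"spin":0},{"fingers":-0.3,"x":0,"y":0.0065,"z":0,"spin":0}]'
```

```text
time_s: 14.35
ee_pos: [0.4367, 0.0612, 0.1031]
eef_rot: [-1.57, -0.0, -0.785]
force: [-6.4, 3.5, 13.7]
grip_width: 0.0437
```

```bash
python3 -m handwheel '[{"fingers":-0.3,"x":0,"y":0.0005,"z":0,"spin":-3},{"fingers":-0.3,"x":0,"y":0.0005,"z":0,"spin":-8},{"fingers":-0.3,"x":0,"y":0.0005,"z":0,"spin":-13},{"fingers":-0.3,"x":0,"y":0.0005,"z":0,"spin":-18},{"fingers":-0.3,"x":0,"y":0.0005,"z":0,"spin":-23},{"fingers":-0.3,"x":0,"y":0.0005,"z":0,"spin":-28},{"fingers":-0.3,"x":0,"y":0.0005,"z":0,"spin":-33},{"fingers":-0.3,"x":0,"y":0.0005,"z":0,"spin":-38},{"fingers":-0.3,"x":0,"y":0.0005,"z":0,"spin":-43},{"fingers":-0.3,"x":0,"y":0.0005,"z":0,"spin":-45}]'
python3 -c "
from h import *
print(get_obs()['moment'])"
```

```text
time_s: 15.35
ee_pos: [0.4367, 0.0608, 0.1026]
eef_rot: [-1.571, -0.001, 0.004]
force: [-5.9, 1.3, 12.7]
grip_width: 0.0436
[ 0.25193624  1.21166769 -0.16264928]
```

```bash
python3 -m handwheel '[{"fingers":-0.3,"x":0,"y":0,"z":0,"spin":-5},{"fingers":-0.3,"x":0,"y":0,"z":0,"spin":-10},{"fingers":-0.3,"x":0,"y":0,"z":0,"spin":-15},{"fingers":-0.3,"x":0,"y":0,"z":0,"spin":-20},{"fingers":-0.3,"x":0,"y":0,"z":0,"spin":-25},{"fingers":-0.3,"x":0,"y":0,"z":0,"spin":-30},{"fingers":-0.3,"x":0,"y":0,"z":0,"spin":-35},{"fingers":-0.3,"x":0,"y":0,"z":0,"spin":-40},{"fingers":-0.3,"x":0,"y":0,"z":0,"spin":-45},{"fingers":-0.3,"x":0,"y":0,"z":0,"spin":-45}]'
python3 - <<'E'
from h import *
print(get_obs()['moment'])
a,_=shot('side');b,_=shot('top')
o=np.hstack([cv2.resize(a[140:230,220:310],(400,400),interpolation=2),cv2.resize(b[195:275,260:340],(400,400),interpolation=2)]);cv2.imwrite('pics/h.png',o[:,:,::-1])
E
```

```text
time_s: 16.35
ee_pos: [0.4366, 0.0604, 0.1025]
eef_rot: [-1.572, 0.001, 0.789]
force: [-5.5, -1.9, 13.2]
grip_width: 0.0437
[-0.36473364  1.22839513  0.03715868]
```

View pics/h.png

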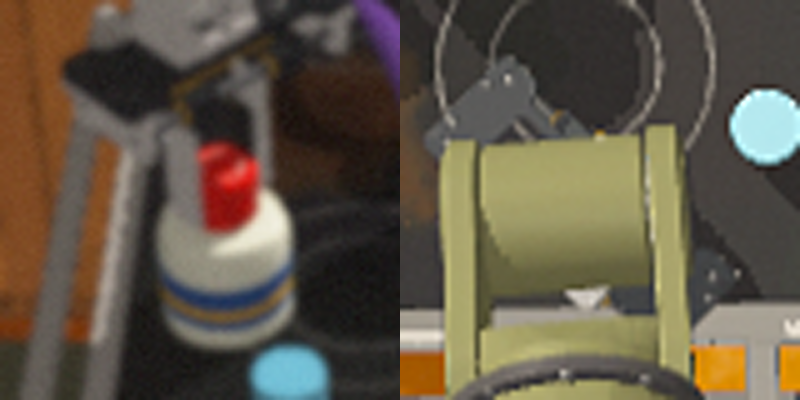

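The side view shows the bottle upright, with the cap (228,185) still pressed between the fingers. I lift a little and watch whether the bottle's weight comes along.

```bash
python3 -m handwheel '[{"fingers":-0.3,"x":0,"y":-0.001,"z":0,"spin":0},{"fingers":-0.3,"x":0,"y":-0.002,"z":0,"spin":0},{"fingers":-0.3,"x":0,"y":-0.003,"z":0,"spin":0},{"fingers":-0.3,"x":0,"y":-0.004,"z":0,"spin":0},{"fingers":-0.3,"x":0,"y":-0.005,"z":0,"spin":0},{"fingers":-0.3,"x":0,"y":-0.006,"z":0,"spin":0},{"fingers":-0.3,"x":0,"y":-0.007,"z":0,"spin":0},{"fingers":-0.3,"x":0,"y":-0.008,"z":0,"spin":0},{"fingers":-0.3,"x":0,"y":-0.009,"z":0,"spin":0},{"fingers":-0.3,"x":0,"y":-0.009,"z":0,"spin":0}]'
```

```text
time_s: 17.45
ee_pos: [0.4364, 0.0609, 0.1109]
eef_rot: [-1.571, 0.0, 0.786]
force: [-1.7, -2.1, -0.1]
grip_width: 0.0435
```

```bash
python3 -m handwheel '[{"fingers":-0.3,"x":0,"y":-0.004,"z":0,"spin":0},{"fingers":-0.3,"x":0,"y":-0.01,"z":0,"spin":0},{"fingers":-0.3,"x":0,"y":-0.018,"z":0,"spin":0},{"fingers":-0.3,"x":0,"y":-0.028,"z":0,"spin":0},{"fingers":-0.3,"x":0,"y":-0.04,"z":0,"spin":0},{"fingers":-0.3,"x":0,"y":-0.052,"z":0,"spin":0},{"fingers":-0.3,"x":0,"y":-0.064,"z":0,"spin":0},{"fingers":-0.3,"x":0,"y":-0.074,"z":0,"spin":0},{"fingers":-0.3,"x":0,"y":-0.08,"z":0,"spin":0},{"fingers":-0.3,"x":0,"y":-0.08,"z":0,"spin":0}]'
python3 - <<'E'
from h import *
np.set_printoptions(precision=4,suppress=True)
print(get_obs()['force'])
a,da=shot('side');b,db=shot('top')
hsv=cv2.cvtColor(a,cv2.COLOR_RGB2HSV).astype(int);W=cloud('side',da)
red=((hsv[...,0]<6)|(hsv[...,0]>172))&(hsv[...,1]>150)&(hsv[...,2]>70)
near=(abs(W[...,0]-.44)<.06)&(abs(W[...,1]-.06)<.06)
p=W[red&near];print('cap',len(p),np.percentile(p,2,axis=0),np.percentile(p,98,axis=0))
p=W[near&(W[...,2]>.02)&(W[...,2]<.112)&~red];h=p[p[:,2]>.088]
print('neck',len(h),np.percentile(h,[3,97],axis=0) if len(h) else '')
for z in (.045,.06):
    q=p[abs(p[:,2]-z)<.006];print('bottle',z,fit(q[:,:2]))
q=W[180:300,240:290].reshape(-1,3)
c=(abs(hsv[...,0]-99)<12)&(hsv[...,1]>80)&(hsv[...,2]>60)&(abs(W[...,0]-.44)<.06)&(abs(W[...,1]+.29)<.06)
print('cup',np.percentile(W[c],[2,98],axis=0))
cv2.imwrite('pics/i.png',cv2.resize(a[110:340,200:360],(417,600),interpolation=2)[:,:,::-1])
E
```

```text
time_s: 18.45
ee_pos: [0.4367, 0.061, 0.1917]
eef_rot: [-1.572, -0.001, 0.786]
force: [1.3, -0.4, -0.5]
grip_width: 0.0437
[ 1.2666 -0.3776 -0.523 ]
cap 244 [0.4283 0.033  0.1695] [0.4604 0.0772 0.2056]
neck 81 [[0.4253 0.0412 0.0894]
 [0.4535 0.0662 0.1054]]
bottle 0.045 (array([0.4387, 0.054 ]), np.float64(0.04052885387382159))
bottle 0.06 (array([0.438 , 0.0539]), np.float64(0.03980689042971136))
cup [[ 0.4178 -0.3217  0.0178]
 [ 0.4706 -0.2681  0.0732]]
```

View pics/i.png

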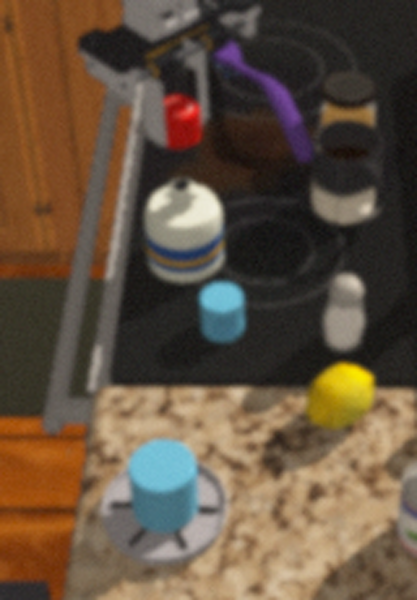

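The cap is off and held at (183,122), straight above the open neck at (182,185). The bottle is standing, the cup is on the peg, and the other things are untouched. Handing in.

```bash
python3 -c "
from h import *
print(workorder.hand_in())"
```

```text
the job is handed in; nothing more can be done
None
```

The job is done and handed in at about 18.5 s of the 58 s allowed; no verdict was reported.

- **Cup:** I moved the light blue cup from the bottle to the stand. The arm met firm contact at the rib height, about 12 mm. After release, the cup's top measured z 0.073 against 0.072 expected, so it is level and fully down.
- **Cap:** I gripped the cap at 45 N, pushed it about 6 mm (about 13 N), turned it 90° anticlockwise and lifted it. There was no bottle weight on the wrist, so it was free. It is still held upright, with its lower rim at z of about 0.168, roughly 64 mm above the mouth.
- **Surroundings:** The bottle is standing about where it was, and the bystanders look untouched in the last picture.

One check disagreed. The side camera's final fit put the bottle at y 0.054, while the gripper was at y 0.061 and the top camera, before the cap was turned, read 0.061–0.062. The side camera had also read 3–5 mm low on the cup's top at the start, so I took this as camera bias and did not correct for it. The last picture shows the cap directly above the neck.

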